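Seat the tongued lamp driver in the test cradle

ROBOT

A 6-joint arm with a two-finger parallel gripper is mounted at the origin on the work surface. World frame = base frame: x ahead of the robot, y to its left, z up, the work surface at z = 0. Lengths are in mm, angles in rad, forces in N, time in s.
With the tool pointing down it reaches from about 350 to 775 mm from the base axis. Payload 7.3 kg.
Tool frame: the origin (TCP) lies on the mounting face of the last link; the fingertips stand 178 mm ahead of it and the grasp point (between the pads) lies 159 mm ahead of it; z points along the fingers, y is the line along which they close (so a half turn about z gives the same grasp; the last joint's range is limited). The gripper opens to 92 mm and grips with 3 to 60 N. Pads are 19 mm wide; open, the fingers measure 130 mm over their backs; the gripper's body (75 mm by 190 mm) begins 47 mm behind the grasp point.
Start: joints at [-1.306, 0.342, 1.524, -0, 1.275, -0.146], TCP at [209.674, -481.315, 404.741] pointing down, gripper open.
Joint ranges: [-2.53, 2.53], [-0.77, 2.02], [0.04, 2.7], [-1, 4.14], [0.28, 2.66], [-3.11, 3.11]. Speed limits (rad/s): [2.57, 2.57, 3.14, 3.14, 3.14, 3.14].

INTERFACE

Orientations are given as [roll, pitch, yaw] about the fixed x, y, z axes, in that order (R = Rz(yaw) Ry(pitch) Rx(roll)).
In Python, from plant import bot, camrig, probe_bus gives the robot as it stands (bot), with the cameras (camrig) and the readings (probe_bus).
- The arm moves only by the tool shift_gripper, called after "Request:" as a command line: name --pt "numbers of a row" for each row, then --argument value for the rest. Schema: {"type":"object","properties":{"ticks":{"type":"array","items":{"type":"array","items":{"type":"number"},"minItems":5,"maxItems":5},"minItems":1,"maxItems":5},"only":{"type":"string"},"quiet":{"type":"boolean"},"lines":{"type":"string"}},"required":["ticks"],"additionalProperties":false}. ticks is a list of rows, 1 to 5 of them, each of 5 numbers: the finger opening in mm, then dx, dy, dz in fractions of the full range, 1 being 800 mm, then a turn about the tool's z in shares of 4 rad (1.0 is 4 rad); each row is the pose to reach, as a shift and turn from the pose commanded when the call began, along the tool's axes at that moment; what a row does not reach only later rows make up. A row lasts 1/8 s, in which the tool goes at most 62.5 mm and 0.188 rad, less where a joint would pass 70% of its speed; a pose out of reach is approached as far as the arm can. The fingers move at their own pace and stop on an object; the grip force is fixed at half the most. Time passes only in rows, so rows that do not move let the fingers close. The tool returns the time, the measured TCP pose, the force, the opening and the grip force at its end. only (a regular expression) keeps the lines of the reply that match it, lines (a string "A,B") keeps lines A to B, and quiet returns only ok. Shift and turn numbers lie between -1 and 1, and a call with a number outside is refused. Input that does not fit is refused with a message, and nothing moves.
- probe_bus.get_obs(): the state, without advancing time (a new reading comes with each control period).
- camrig.capture(name): name is "side" or "top" or "wrist"; returns a dict with "color" (420x560x3 uint8, red, green, blue), "K" (3x3 intrinsics, pixels), "R" (3x3) and "t" (3): a world point X has camera coordinates R X + t. Camera axes: x right, y down, z forward; pixel columns grow to the right and rows downward; lengths in mm; the calibration is good to about 2 mm. A picture is of the moment at which its call begins. There is no depth.
- bot.close_job(): hands the job in; it is judged then, once.
The state is a dict: "time": time; "joint_positions": joint angles; "dq": joint speeds; "tau": joint torques, N m; "tool_pos": TCP position; "tcp_rot": TCP orientation; "contact_force": force on the tool from outside, world axes, zero at the start; "moment": the same for the moment, N m; "grip_width": finger opening in mm; "finger_force": force on a finger pad.
Only numpy, scipy, OpenCV 4.12 (cv2) and the standard library are available. Lean on these libraries where they do the work, as an engineer would, in place of code of your own. Each camera call takes 0.05 s, during which the arm holds its last target. There are 200 camera calls.

TASK

Put the white lamp driver that has the flat tongue on its end into the black test cradle: hold it tilted, hook the tongue in under the metal bridge, then swing the other end down inside the end stop until the driver lies flat on the cradle's floor, square with it, and let go. Leave the similar driver without a tongue where it lies.

Things in the scene. Friction and masses are not known exactly. Their poses are not given: they have to be found in the camera images.
- driver: Loose white plastic box, 118 (x) x 44 (y) x 34 mm high, 0.17 to 0.35 kg, with a flat white tongue 32 long, 30 wide, 6 thick sticking out of its -x end, level with its underside. Starts flat on the table left or right of the cradle, tongue roughly towards the robot. Origin: centre of the box's underside without tongue; x along its length, z up. Grip across the width at the middle.
- driver_tongue (a point): Middle of the lower edge of the tongue's tip, at (-91, 0, 0) mm in the driver's frame. Box and tongue are 150 mm long, the cradle's gap is 140: enter tilted 10 to 25 degrees, tongue low, tip 10 to 20 mm in under the bridge and near the floor, then swing down. Seated, the driver's origin may lie up to 11 mm either way along the cradle's x.
- cradle: Fixed black plate 200 (x) x 96 (y) ; its top, the floor, at z 10 (all mm). Aluminium bridge at its -x end (nearer the robot): bar x -94 to -70, underside z 32, top z 38, on posts with 60 mm clear between them (y -30 to 30), open behind. End stop: x 70 to 82, y -30 to 30, top z 30. Sides open. Origin: centre of the plate's underside, z up. Seated, the driver's x points as the cradle's x.
- spare: The other driver: the same white box, 118 x 44 x 34 mm, without a tongue, lying on the cradle's other side. Not to be moved. Origin: centre of its underside, x along its length.

How it is judged:
By the outcome, as a careful person would: the job done as asked, in the order asked, and still so for the second after the job is handed in, with the robot touching nothing.
It also fails if it takes over 38 s, if anything falls off the work surface, if the arm or the gripper's body presses on something with over 40 N, if the wrist force passes 120 N, or if a joint passes its speed limit or range.

## Working session

There is one attempt and no reset: what is moved stays moved. The work goes in short steps, Python scripts to look and compute and a tool call to move; the robot and the scene stay as the last step left them, time stands still between calls to the robot, and variables do not carry over. Pictures are saved under pics/ and viewed, at most 10 in all, crops included, and the job is handed in when it is done.

```bash
ls; mkdir -p pics; python3 - <<'E'
from plant import bot, camrig, probe_bus
import cv2,pickle
d={}
for n in("top","side"):
    c=camrig.capture(n);d[n]=c;cv2.imwrite(f"pics/{n}0.png",c["color"][:,:,::-1])
pickle.dump(d,open("c0.pkl","wb"))
o=probe_bus.get_obs();print(o)
for n in d: print(d[n]["K"],-d[n]["R"].T@d[n]["t"])
E
```

```text
pics
plant.py
{'time': 0.1, 'joint_positions': array([-1.30603586e+00,  3.42684898e-01,  1.52489245e+00,  2.49648441e-05,
        1.27537488e+00, -1.45970877e-01]), 'dq': array([-2.83017414e-04, -1.08469668e-03, -1.93561668e-03,  5.98979755e-05,
        2.51333262e-03, -5.38685144e-04]), 'tau': array([ 1.43071928e-03, -4.32004452e+01, -2.44694549e+01,  7.18608429e-02,
        5.26282412e-02, -4.81421068e-05]), 'tool_pos': array([ 209.63254471, -481.21948212,  404.10788929]), 'tcp_rot': array([-3.14025102e+00, -2.21372887e-04,  4.10723916e-01]), 'contact_force': array([ 0.47855143, -0.2957065 ,  0.45842699]), 'moment': array([ 0.0139133 , -0.02384381,  0.0345439 ]), 'finger_force': 0.0, 'grip_width': 91.41127845771915}
[[428.29808626   0.         272.5577874 ]
 [  0.         428.29808626 206.61028546]
 [  0.           0.           1.        ]] [426.294552     6.78562987 792.21990456]
[[468.37539065   0.         278.28848969]
 [  0.         468.37539065 210.27303513]
 [  0.           0.           1.        ]] [434.69626691 854.6497439  534.19485349]
```

View pics/top0.png

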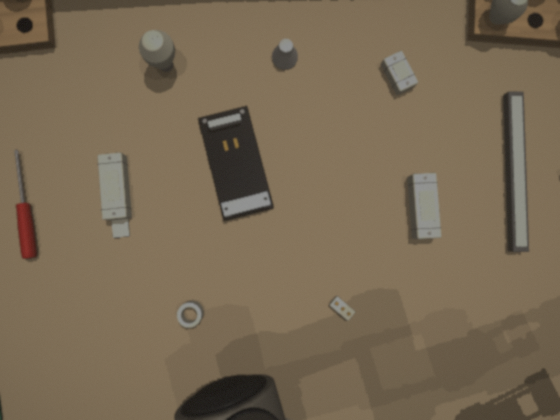

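View pics/side0.png

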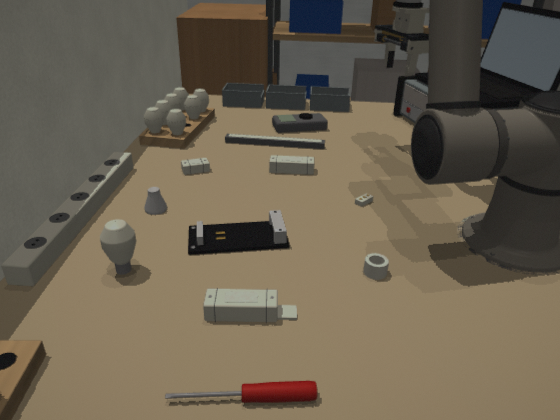

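Top view: the tongued driver is at about (113,186) with its tongue at (121,236). The cradle is centred near (236,163), with the bridge at (246,204) and the stop at (224,121). The spare is at (427,206). Next I'll enlarge both views.

```bash
python3 - <<'E'
import pickle,cv2
d=pickle.load(open("c0.pkl","rb"))
t=d["top"]["color"][95:245,85:285,::-1];s=d["side"]["color"][200:330,175:315,::-1]
f=lambda i,k:cv2.convertScaleAbs(cv2.resize(i,None,fx=k,fy=k,interpolation=cv2.INTER_CUBIC),alpha=1.4)
cv2.imwrite("pics/tc.png",f(t,4)); cv2.imwrite("pics/sc.png",f(s,4.5))
E
```

```text
(no output)
```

View pics/tc.png

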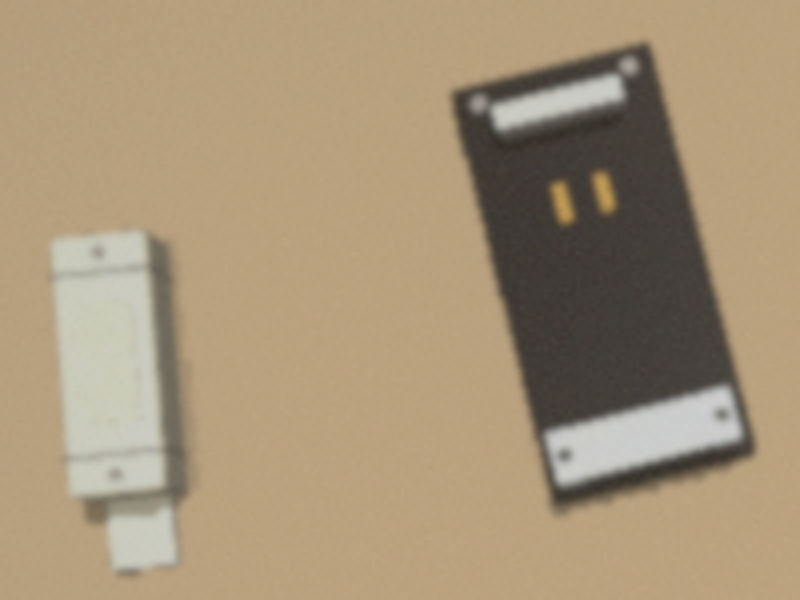

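View pics/sc.png

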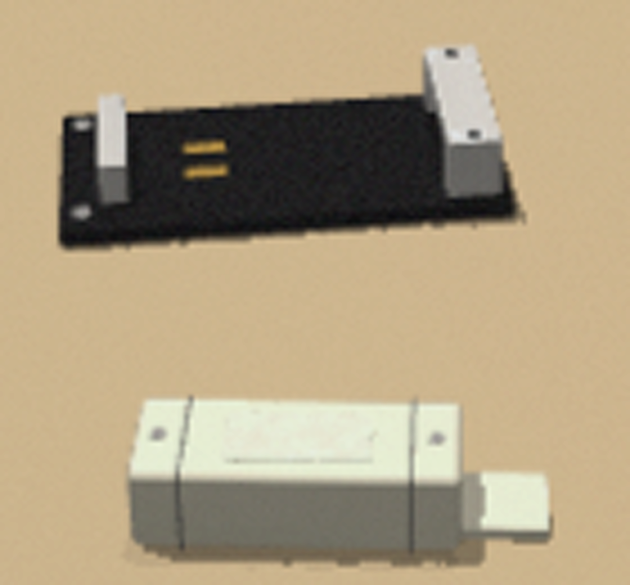

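Crops: the driver's top-face corners, plate corners, bridge and stop corners, and screw heads are all readable in both views. I'll triangulate the screws and fit both poses to all the corners.

```bash
cat >h.py <<'E'
import numpy as np,cv2
from scipy.optimize import least_squares
from scipy.spatial.transform import Rotation as Ro
def proj(c,P): 
    q=np.atleast_2d(P)@c["R"].T+c["t"]; q=q@c["K"].T; return q[:,:2]/q[:,2:]
def tri(cs,us):
    P=[c["K"]@np.c_[c["R"],c["t"]] for c in cs]
    X=cv2.triangulatePoints(P[0],P[1],np.array(us[0],float),np.array(us[1],float))[:,0]; return X[:3]/X[3]
def put(p,M): return Ro.from_euler('z',p[3]).apply(np.array(M,float))+p[:3]
def fit(views,p0):  # views: list (cam, model pts, pix)
    r=least_squares(lambda p:np.concatenate([(proj(c,put(p,M))-u).ravel() for c,M,u in views]),p0,loss='soft_l1',x_scale=[10,10,10,.1])
    return r.x,np.concatenate([(proj(c,put(r.x,M))-u) for c,M,u in views]).round(1)
E
python3 - <<'E'
import pickle;from h import *
d=pickle.load(open("c0.pkl","rb"));T,S=d["top"],d["side"]
t=lambda a:(np.array(a)+.5)/4-.5+[85,95]
s=lambda a:(np.array(a)+.5)/4.5-.5+[175,200]
for n,a,b in(("dr+",(97,252),(158,433)),("dr-",(115,474),(437,438)),("br+",(564,455),(474,134)),("br-",(721,414),(451,52))):
    print(n,tri((T,S),(t(a),s(b))).round(1))
top=[(59,22,34),(59,-22,34),(-59,-22,34),(-59,22,34)]
v=[(T,top+[(-91,15,6),(-91,-15,6)],t([(52,240),(149,231),(167,492),(71,497),(113,572),(178,565)])),
   (S,top+[(-91,15,6),(-91,-15,6)],s([(130,478),(146,400),(460,404),(462,480),(550,532),(547,474)]))]
p,r=fit(v,[460,230,0,0]);print("driver",p.round(3),r.tolist())
pl=[(100,48,10),(100,-48,10),(-100,-48,10),(-100,48,10)]
st=[(82,30,30),(82,-30,30),(70,-30,30),(70,30,30)]
v=[(T,pl+st,t([(455,92),(648,43),(753,453),(557,505),(491,108),(620,74),(626,98),(500,133)])),
   (S,[pl[0],pl[1],pl[3]]+st,s([(62,236),(66,117),(514,208),(100,167),(100,97),(124,97),(125,167)]))]
p,r=fit(v,[500,70,0,.2]);print("cradle",p.round(3),r.tolist())
from scipy.spatial.transform import Rotation as Ro
E
```

```text
dr+ [583.5 282.   36. ]
dr- [484.3 273.7  35.6]
br+ [487.1  76.   39.5]
br- [503.5   6.5  39.8]
driver [ 5.33590e+02  2.77054e+02 -7.29000e-01  7.70000e-02] [[-0.3, -0.3], [0.1, -0.5], [0.7, -0.1], [-0.4, 1.2], [0.1, 0.3], [0.3, 0.3], [-1.2, 0.0], [-0.8, -0.7], [0.7, -0.3], [0.1, 0.9], [0.1, -0.0], [0.2, 0.3]]
cradle [ 5.74441e+02  5.91160e+01 -1.13000e+00  2.27000e-01] [[-1.0, -0.0], [0.8, -0.1], [1.3, 0.6], [-0.5, 0.7], [0.3, -0.2], [0.1, 0.4], [0.3, 0.6], [-0.4, -0.1], [-1.0, -0.3], [-0.9, 0.0], [0.7, -0.8], [-0.7, 0.7], [-0.5, 0.3], [0.1, -0.1], [-0.0, 0.3]]
```

Heights check out: driver top about 35, bridge top about 39.5, fit residuals about 1 px, and both are in reach. The rows allow no tilt command. So I'll grasp the driver flat, tilt it in the fingers by lowering its +x end onto the bridge's outer edge, then hook it in.

```bash
cat >>h.py <<'E'
D=np.array([533.6,277.05]);DY=.077;C=np.array([574.4,59.1]);CY=.227
def cr(x,y=0): return C+Ro.from_euler('z',CY).as_matrix()[:2,:2]@[x,y]
def go(xy,gz,yaw):  # shift to bring grasp point to (xy,gz) in tool axes
    from plant import bot, camrig, probe_bus
    o=probe_bus.get_obs();R=Ro.from_euler('xyz',o["tcp_rot"])
    d=R.inv().apply(np.r_[xy,gz+159]-o["tool_pos"]); dy=(o["tcp_rot"][2]-yaw+np.pi)%(2*np.pi)-np.pi
    print("t",round(o["time"],2),"shift",d.round(1),"turn",round(dy,3),"F",o["contact_force"].round(1),"w",round(o["grip_width"],1))
E
python3 -c "
from h import *
go(D,120,DY)"
```

```text
t 0.1 shift [ 599.8 -565.7  126. ] turn 0.334 F [ 0.5 -0.3  0.5] w 91.4
```

Units first: shifts go in shares of 800 mm and turns go in shares of 4 rad. So 600 mm / 800 = 0.75, -566 mm / 800 = -0.7075, 0.334 rad / 4 = 0.0835.

Request:
shift_gripper --pt "92 0.75 -0.7075 0.075 0.0835" --pt "92 0.75 -0.7075 0.075 0.0835" --pt "92 0.75 -0.7075 0.075 0.0835" --pt "92 0.75 -0.7075 0.075 0.0835" --pt "92 0.75 -0.7075 0.075 0.0835"

```text
time: 0.72
tool_pos: [332.4, -192.8, 381.9]
tcp_rot: [3.141, -0.0, 0.076]
contact_force: [0.8, -0.6, 0.8]
grip_width: 91.9
finger_force: 0.0
```

```bash
python3 -c "
from h import *
go(D,120,DY)"
```

```text
t 0.72 shift [ 236.3 -453.2  102.9] turn -0.001 F [ 0.8 -0.6  0.8] w 91.9
```

To row units: -453 mm / 800 = -0.5663, 236 mm / 800 = 0.295.

Request:
shift_gripper --pt "92 0.295 -0.5663 0.125 0" --pt "92 0.295 -0.5663 0.125 0" --pt "92 0.295 -0.5663 0.125 0" --pt "92 0.295 -0.5663 0.125 0" --pt "92 0.295 -0.5663 0.125 0"

```text
time: 1.35
tool_pos: [452.9, 89.4, 321.5]
tcp_rot: [3.141, -0.0, 0.077]
contact_force: [1.6, -0.2, 0.5]
grip_width: 91.9
finger_force: 0.0
```

Request:
shift_gripper --pt "92 0.1163 -0.225 0.05 0" --pt "92 0.1163 -0.225 0.05 0" --pt "92 0.1163 -0.225 0.05 0" --pt "92 0.1163 -0.225 0.05 0" --pt "92 0.1163 -0.225 0.05 0"

```text
time: 1.98
tool_pos: [531.2, 275.0, 280.7]
tcp_rot: [3.141, 0.002, 0.079]
contact_force: [-1.0, -0.6, 0.9]
grip_width: 92.0
finger_force: 0.0
```

```bash
python3 -c "
from h import *
go(D,120,DY)"
```

```text
t 1.98 shift [ 2.5 -1.9  1.7] turn 0.002 F [-1.  -0.6  0.9] w 92.0
```

To row units: -2 mm / 800 = -0.0025.

Request:
shift_gripper --pt "80 0.0025 -0.0025 0 0" --pt "80 0.0025 -0.0025 0 0"

```text
time: 2.22
tool_pos: [533.4, 275.1, 282.4]
tcp_rot: [3.142, -0.0, 0.076]
contact_force: [1.3, -0.4, 0.3]
grip_width: 81.1
finger_force: 0.0
```

```bash
python3 - <<'E'
from h import *
from plant import bot, camrig, probe_bus
c=camrig.capture("wrist");im=c["color"][:,:,::-1].copy()
P=put([*D,-.7,DY],[(59,22,34),(59,-22,34),(-59,-22,34),(-59,22,34),(-91,15,6),(-91,-15,6)])
for u in proj(c,P): cv2.drawMarker(im,tuple(int(round(x)) for x in u),(0,0,255),0,12,1)
cv2.imwrite("pics/w1.png",im);print(proj(c,P).round())
go(D,23,DY)
E
```

```text
[[249. 145.]
 [315. 145.]
 [311. 299.]
 [254. 299.]
 [265. 313.]
 [299. 313.]]
t 2.27 shift [  0.3  -1.9 100.5] turn -0.002 F [-0.  -0.2 -0.8] w 80.7
```

View pics/w1.png

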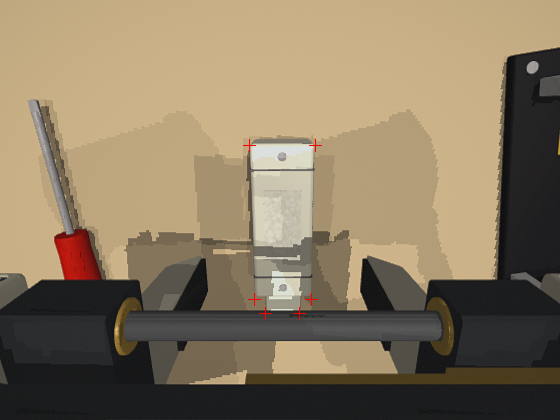

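The wrist view agrees with the predicted driver corners, within a few px (far end at rows 140–145, sides at columns 250–314). I'll descend and grip.

To row units: 100 mm / 800 = 0.125, 80 mm / 800 = 0.1.

Request:
shift_gripper --pt "70 0 -0.0025 0.0625 0" --pt "70 0 -0.0025 0.1 0" --pt "70 0 -0.0025 0.125 0" --pt "70 0 -0.0025 0.125 0"

```text
time: 2.78
tool_pos: [532.7, 277.2, 180.9]
tcp_rot: [3.141, 0.003, 0.076]
contact_force: [-0.1, 0.7, 0.7]
grip_width: 70.1
finger_force: 0.0
```

```bash
python3 -c "
from h import *
go(D,23,DY)"
```

```text
t 2.77 shift [ 0.9  0.3 -1.1] turn -0.001 F [-0.1  0.7  0.7] w 70.1
```

Request:
shift_gripper --pt "30 0 0 0 0" --pt "30 0 0 0 0" --pt "30 0 0 0 0" --pt "30 0 0 0 0" --pt "30 0 0 0 0"

```text
time: 3.4
tool_pos: [533.5, 277.8, 183.0]
tcp_rot: [3.141, -0.001, 0.077]
contact_force: [0.1, -3.6, 5.6]
grip_width: 43.8
finger_force: 30.0
```

```bash
python3 -c "
from h import *
go(D,23,DY)"
```

```text
t 3.4 shift [0.1 0.8 1. ] turn 0.0 F [ 0.1 -3.6  5.6] w 43.8
```

Gripped at 43.8 mm. Next I'll lift and carry it to the robot side of the bridge.

To row units: -90 mm / 800 = -0.1125, -40 mm / 800 = -0.05.

Request:
shift_gripper --pt "30 0 0 -0.05 0" --pt "30 0 0 -0.1125 0" --pt "30 0 0 -0.1125 0"

```text
time: 3.78
tool_pos: [534.0, 278.6, 275.8]
tcp_rot: [-3.139, -0.008, 0.077]
contact_force: [0.3, 0.2, -3.8]
grip_width: 43.9
finger_force: 30.0
```

```bash
python3 -c "
from h import *
print(cr(-142));go(cr(-142),110,CY)"
```

```text
[436.0428758  27.1421186]
t 3.77 shift [-117.1  243.3    5.3] turn -0.15 F [ 0.3  0.2 -3.8] w 43.9
```

To row units: 243 mm / 800 = 0.3038, -117 mm / 800 = -0.1463, -0.15 rad / 4 = -0.0375.

Request:
shift_gripper --pt "30 -0.1463 0.3038 0.0063 -0.0375" --pt "30 -0.1463 0.3038 0.0063 -0.0375" --pt "30 -0.1463 0.3038 0.0063 -0.0375" --pt "30 -0.1463 0.3038 0.0063 -0.0375" --pt "30 -0.1463 0.3038 0.0063 -0.0375"

```text
time: 4.4
tool_pos: [433.1, 24.6, 265.7]
tcp_rot: [-3.14, 0.004, 0.224]
contact_force: [-0.2, -0.3, -2.4]
grip_width: 43.8
finger_force: 30.0
```

Request:
shift_gripper --pt "30 0 0 0.025 0" --pt "30 0 0 0.025 0"

```text
time: 4.65
tool_pos: [434.0, 26.7, 245.2]
tcp_rot: [-3.14, 0.005, 0.226]
contact_force: [-1.4, -0.5, -3.7]
grip_width: 43.8
finger_force: 30.0
```

```bash
python3 -c "
from h import *
go(cr(-142),61,CY)"
```

```text
t 4.65 shift [ 2.2  0.1 25.2] turn -0.001 F [-1.4 -0.5 -3.7] w 43.8
```

To row units: 36 mm / 800 = 0.045, 32 mm / 800 = 0.04.

Request:
shift_gripper --pt "30 0.0025 0 0.0188 0" --pt "30 0.0025 0 0.0313 0" --pt "30 0.0025 0 0.035 0" --pt "30 0.0025 0 0.04 0" --pt "30 0.0025 0 0.045 0"

```text
time: 5.28
tool_pos: [435.7, 27.5, 211.2]
tcp_rot: [-3.141, 0.004, 0.228]
contact_force: [-9.1, -2.1, 7.7]
grip_width: 43.9
finger_force: 30.0
```

Request:
shift_gripper --pt "30 0 0 0 0"

```text
time: 5.4
tool_pos: [435.9, 27.5, 211.0]
tcp_rot: [-3.141, 0.004, 0.227]
contact_force: [-5.2, -1.4, 3.1]
grip_width: 43.6
finger_force: 30.0
```

```bash
python3 - <<'E'
from h import *
from plant import bot, camrig, probe_bus
go(cr(-142),50,CY)
c=camrig.capture("side");import pickle;pickle.dump(c,open("s1.pkl","wb"))
cv2.imwrite("pics/s1.png",cv2.convertScaleAbs(cv2.resize(c["color"][130:290,180:380,::-1],None,fx=4,fy=3.75*4/3.75*.9375,interpolation=cv2.INTER_CUBIC),alpha=1.5))
E
```

```text
t 5.4 shift [0.1 0.4 2. ] turn 0.0 F [-5.2 -1.4  3.1] w 43.6
```

View pics/s1.png

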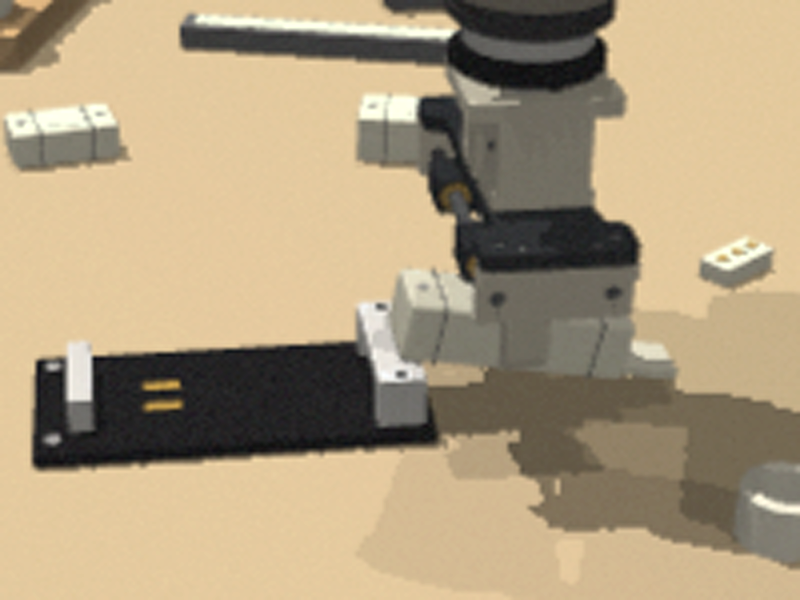

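The view shows the driver tilted over the bridge, tongue low: tongue tip at crop (674,383), box -x lower corner at (632,378). I'll estimate the tilt from these.

```bash
cat >>h.py <<'E'
def tilted(M,th,g,gd,yaw): # driver pts M, grasp point world g at driver coords gd, tilt th deg (+x up)
    return (Ro.from_euler('z',yaw)*Ro.from_euler('y',-th,degrees=True)).apply(np.array(M,float)-gd)+g
E
python3 - <<'E'
from h import *
import pickle
c=pickle.load(open("s1.pkl","rb"))
g=np.array([435.9,27.5,52])
M=[(-59,22,0),(-91,15,0),(-91,15,6),(59,22,0),(59,22,34),(59,-22,34)]
for th in range(6,18,2):
    print(th,((proj(c,tilted(M,th,g,[0,0,24],CY))-[180,130])*[4,3.75]).round().tolist())
E
```

```text
6 [[620.0, 373.0], [676.0, 368.0], [678.0, 359.0], [394.0, 367.0], [402.0, 312.0], [390.0, 272.0]]
8 [[618.0, 376.0], [673.0, 373.0], [676.0, 364.0], [393.0, 364.0], [404.0, 309.0], [391.0, 268.0]]
10 [[615.0, 379.0], [670.0, 377.0], [673.0, 368.0], [392.0, 360.0], [405.0, 305.0], [392.0, 265.0]]
12 [[613.0, 382.0], [667.0, 382.0], [670.0, 373.0], [391.0, 357.0], [407.0, 302.0], [394.0, 262.0]]
14 [[610.0, 385.0], [664.0, 387.0], [667.0, 378.0], [390.0, 353.0], [408.0, 299.0], [395.0, 259.0]]
16 [[607.0, 388.0], [660.0, 391.0], [664.0, 382.0], [390.0, 350.0], [410.0, 296.0], [397.0, 255.0]]
```

To row units: 4 mm / 800 = 0.005, 2 mm / 800 = 0.0025.

Request:
shift_gripper --pt "30 0 0 0.0025 0" --pt "30 0 0 0.005 0" --pt "30 0 0 0.005 0"

```text
time: 5.82
tool_pos: [436.0, 27.5, 207.1]
tcp_rot: [-3.141, 0.003, 0.227]
contact_force: [-6.9, -1.4, 4.2]
grip_width: 44.2
finger_force: 30.0
```

Request:
shift_gripper --pt "30 0 0 -0.0375 0" --pt "30 0 0 -0.075 0" --pt "30 0 0 -0.075 0"

```text
time: 6.2
tool_pos: [437.9, 27.4, 268.7]
tcp_rot: [3.14, -0.005, 0.227]
contact_force: [-0.4, 0.4, -4.4]
grip_width: 43.6
finger_force: 30.0
```

```bash
python3 - <<'E'
from h import *
from plant import bot, camrig, probe_bus
go(cr(0),110,CY)
import pickle;d={n:camrig.capture(n) for n in("side","top")};pickle.dump(d,open("s2.pkl","wb"))
cv2.imwrite("pics/s2.png",cv2.convertScaleAbs(cv2.resize(d["side"]["color"][110:230,240:400,::-1],None,fx=5,fy=5,interpolation=cv2.INTER_CUBIC),alpha=1.5))
E
```

```text
t 6.2 shift [140.2  -0.2   0.4] turn 0.0 F [-0.4  0.4 -4.4] w 43.6
```

View pics/s2.png

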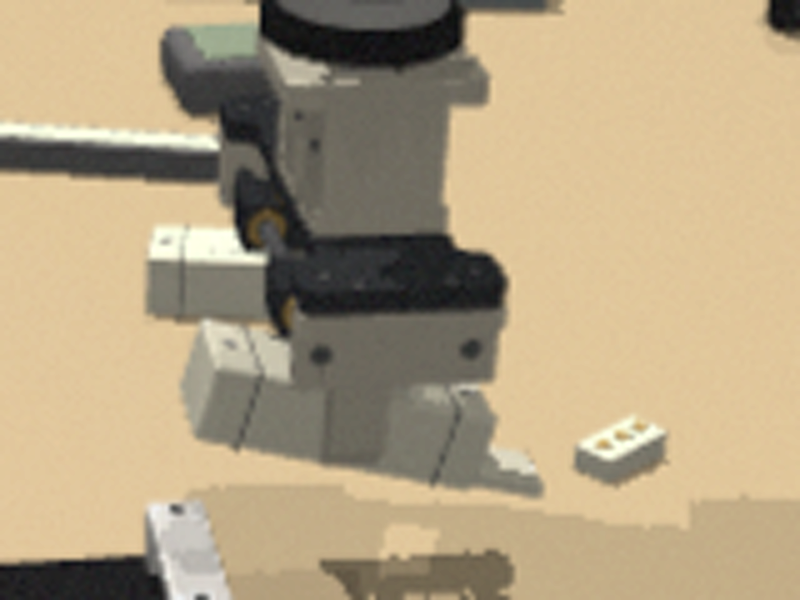

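The driver is held clear and tilted: +x lower corner at crop (197,438), -x lower corner (485,492), tongue tip (541,495). I'll fit the tilt and the grasp point.

```bash
python3 - <<'E'
from h import *
import pickle
c=pickle.load(open("s2.pkl","rb"))["side"]
g=np.array([437.9,27.4,109.6])
M=[(59,22,0),(-59,22,0),(-91,15,0),(59,-22,34)]
u=(np.array([(197,438),(485,492),(541,495),(204,318)])+.5)/5-.5+[240,110]
f=lambda p:(proj(c,tilted(M,p[0],g,[p[1],0,p[2]],CY))-u).ravel()
r=least_squares(f,[12,0,23]);print(r.x,r.fun.round(1))
th,gx,gz=r.x
tip=tilted([(-91,0,0)],th,g,[gx,0,gz],CY)[0]-g
print("tip rel grasp along cradle x,z",(tip[:2]@[np.cos(CY),np.sin(CY)]).round(1),tip[2].round(1))
E
```

```text
[14.56220452  3.31390773 21.86312794] [ 0.   0.7 -1.2 -0.1  1.3  0.2 -0.  -0.8]
tip rel grasp along cradle x,z -85.8 -44.9
```

To row units: 164 mm / 800 = 0.205.

Request:
shift_gripper --pt "30 0.205 0 0 0" --pt "30 0.205 0 0 0" --pt "30 0.205 0 0 0" --pt "30 0.205 0 0 0" --pt "30 0.205 0 0 0"

```text
time: 6.92
tool_pos: [595.8, 64.1, 264.9]
tcp_rot: [-3.141, 0.004, 0.227]
contact_force: [-0.2, -0.4, -2.9]
grip_width: 44.0
finger_force: 30.0
```

Request:
shift_gripper --pt "30 0 0 0.025 0" --pt "30 0 0 0.05 0" --pt "30 0 0 0.05 0"

```text
time: 7.3
tool_pos: [595.2, 63.9, 225.2]
tcp_rot: [-3.14, 0.005, 0.226]
contact_force: [0.2, 0.3, -4.2]
grip_width: 43.7
finger_force: 30.0
```

```bash
python3 -c "
from h import *
go(cr(24),60,CY)"
```

```text
t 7.3 shift [ 2.7 -0.   6.2] turn -0.001 F [ 0.2  0.3 -4.2] w 43.7
```

To row units: 5 mm / 800 = 0.0063, 3 mm / 800 = 0.0038.

Request:
shift_gripper --pt "30 0.0038 0 0.0063 0" --pt "30 0.0038 0 0.0063 0"

```text
time: 7.55
tool_pos: [600.0, 64.8, 222.4]
tcp_rot: [3.141, -0.001, 0.227]
contact_force: [0.1, 0.9, -2.8]
grip_width: 43.8
finger_force: 30.0
```

```bash
python3 - <<'E'
from h import *
from plant import bot, camrig, probe_bus
go(cr(24),60,CY)
import pickle;d={n:camrig.capture(n) for n in("side","top")};pickle.dump(d,open("s3.pkl","wb"))
cv2.imwrite("pics/s3.png",cv2.convertScaleAbs(cv2.resize(d["side"]["color"][150:270,170:310,::-1],None,fx=5,fy=5,interpolation=cv2.INTER_CUBIC),alpha=1.5))
E
```

```text
t 7.55 shift [-2.2 -0.2  3.4] turn -0.0 F [ 0.1  0.9 -2.8] w 43.8
```

View pics/s3.png

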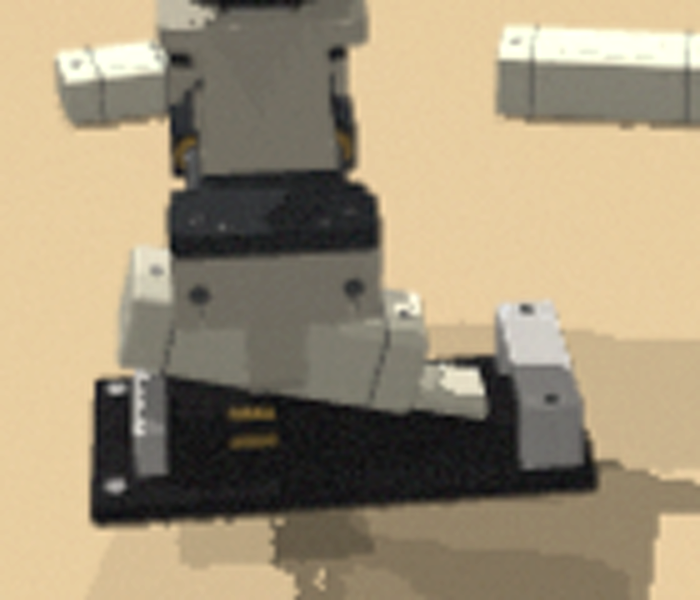

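The tilted driver is inside the gap, with its lower tip corner at crop (487,416), just short of the bridge. I'll work out the tip's place in the cradle frame.

```bash
python3 - <<'E'
from h import *
import pickle
c=pickle.load(open("s3.pkl","rb"))["side"]
px=lambda a:(np.array(a)+.5)/5-.5+[170,150]
def at(a,y): # cradle x,z on plane y
    f=lambda p:(proj(c,put([*C,-1.1,CY],[(p[0],y,p[1])]))[0]-px(a))
    return least_squares(f,[0,20]).x.round(1)
print("tip",at((487,416),15),"boxend low",at((405,413),22),"+x low",at((165,373),22),"bridge inner bottom of post",at((520,468),48), "top",at((517,368),48))
E
```

```text
tip [-58.8  20.6] boxend low [-25.  29.] +x low [68.1 54.3] bridge inner bottom of post [-67.9  16.7] top [-66.   63.1]
```

To row units: -26 mm / 800 = -0.0325, -18 mm / 800 = -0.0225.

Request:
shift_gripper --pt "30 0 0 0.0063 0" --pt "30 0 0 0.0063 0" --pt "30 -0.0125 0 0.0063 0" --pt "30 -0.0225 0 0.0063 0" --pt "30 -0.0325 0 0.0063 0"

```text
time: 8.28
tool_pos: [573.7, 58.8, 217.1]
tcp_rot: [3.142, 0.0, 0.227]
contact_force: [0.2, -0.7, -2.5]
grip_width: 43.9
finger_force: 30.0
```

Request:
shift_gripper --pt "30 0 0 0 0"

```text
time: 8.4
tool_pos: [573.8, 58.8, 217.1]
tcp_rot: [-3.142, 0.0, 0.227]
contact_force: [-0.3, 0.3, -3.5]
grip_width: 44.0
finger_force: 30.0
```

```bash
python3 -c "
from h import *
go(cr(0),58,CY)"
```

```text
t 8.4 shift [ 0.6 -0.1  0.1] turn -0.0 F [-0.3  0.3 -3.5] w 44.0
```

To row units: 13 mm / 800 = 0.0163, 9 mm / 800 = 0.0113.

Request:
shift_gripper --pt "30 0 0 0.0038 0" --pt "30 0.0025 0 0.0075 0" --pt "30 0.0038 0 0.0113 0" --pt "30 0.0063 0 0.0163 0" --pt "30 0.0063 0 0.0163 0"

```text
time: 9.02
tool_pos: [579.7, 60.1, 203.8]
tcp_rot: [3.141, -0.001, 0.227]
contact_force: [1.1, 0.2, -0.0]
grip_width: 44.0
finger_force: 30.0
```

```bash
python3 -c "
from h import *
go(cr(8),33,CY)"
```

```text
t 9.03 shift [ 2.6 -0.2 11.8] turn -0.0 F [ 1.1  0.2 -0. ] w 44.0
```

To row units: 10 mm / 800 = 0.0125, 9 mm / 800 = 0.0113.

Request:
shift_gripper --pt "30 0.0013 0 0.005 0" --pt "30 0.0025 0 0.0088 0" --pt "30 0.0038 0 0.0113 0" --pt "30 0.0038 0 0.0125 0" --pt "30 0.0038 0 0.0125 0"

```text
time: 9.65
tool_pos: [582.4, 60.8, 194.0]
tcp_rot: [3.141, -0.0, 0.227]
contact_force: [3.3, 0.5, 1.8]
grip_width: 43.9
finger_force: 30.0
```

```bash
python3 - <<'E'
from h import *
from plant import bot, camrig, probe_bus
go(cr(8),33,CY)
import pickle;d={n:camrig.capture(n) for n in("side","top")};pickle.dump(d,open("s4.pkl","wb"))
f=lambda i:cv2.convertScaleAbs(cv2.resize(i[:,:,::-1],None,fx=5,fy=5,interpolation=cv2.INTER_CUBIC),alpha=1.5)
cv2.imwrite("pics/s4.png",f(d["side"]["color"][160:270,170:310]))
E
```

```text
t 9.65 shift [-0.2 -0.2  2. ] turn -0.0 F [3.3 0.5 1.8] w 43.9
```

View pics/s4.png

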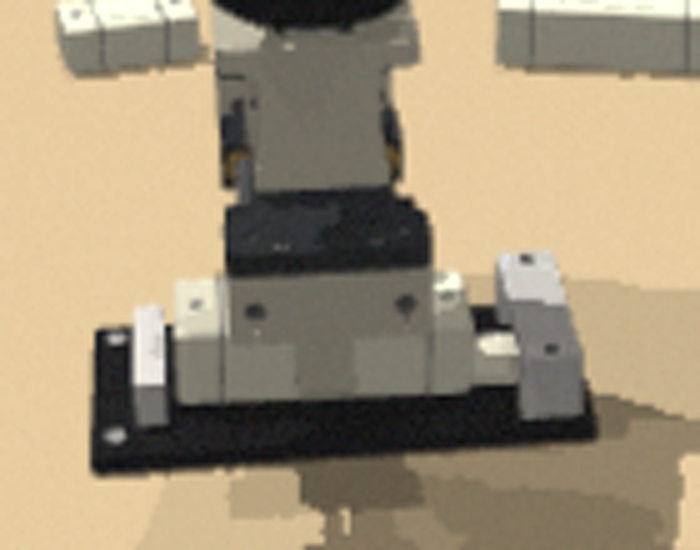

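The driver lies almost flat: its lower edge, (180,405) to (470,388), runs nearly parallel to the plate edge. The tongue is under the bridge and the +x end is inside the stop. I'll press the last bit home gently, then release.

To row units: 2 mm / 800 = 0.0025, 1 mm / 800 = 0.0013.

Request:
shift_gripper --pt "30 0 0 0.0013 0" --pt "30 0 0 0.0025 0" --pt "30 0 0 0.0025 0"

```text
time: 10.12
tool_pos: [582.3, 60.8, 192.0]
tcp_rot: [3.141, -0.0, 0.227]
contact_force: [3.0, 0.1, 1.9]
grip_width: 43.5
finger_force: 30.0
```

```bash
python3 -c "
from h import *
go(cr(8),33,CY)"
```

```text
t 10.12 shift [-0.1 -0.1  0. ] turn -0.0 F [3.  0.1 1.9] w 43.5
```

To row units: 1 mm / 800 = 0.0013.

Request:
shift_gripper --pt "30 0 0 0.0013 0" --pt "30 0 0 0.0013 0"

```text
time: 10.38
tool_pos: [582.3, 60.8, 191.5]
tcp_rot: [3.141, -0.001, 0.227]
contact_force: [2.7, 0.9, 5.6]
grip_width: 43.9
finger_force: 30.0
```

```bash
python3 -c "
from h import *
go(cr(8),32,CY)"
```

```text
t 10.38 shift [-0.1 -0.2  0.5] turn -0.0 F [2.7 0.9 5.6] w 43.9
```

Vertical force is rising, so it's flat on the floor. Release now, opening a little, then retreating straight up.

Request:
shift_gripper --pt "60 0 0 0 0" --pt "60 0 0 0 0" --pt "60 0 0 0 0" --pt "60 0 0 0 0"

```text
time: 10.88
tool_pos: [582.1, 60.8, 190.7]
tcp_rot: [-3.142, 0.001, 0.227]
contact_force: [1.1, 0.1, -0.2]
grip_width: 60.1
finger_force: 0.0
```

Request:
shift_gripper --pt "60 0 0 -0.0375 0" --pt "60 0 0 -0.1 0" --pt "60 0 0 -0.1625 0" --pt "60 0 0 -0.2 0" --pt "60 0 0 -0.2 0"

```text
time: 11.5
tool_pos: [582.6, 60.8, 353.7]
tcp_rot: [3.14, -0.005, 0.227]
contact_force: [-0.2, -0.6, -0.5]
grip_width: 60.2
finger_force: 0.0
```

Request:
shift_gripper --pt "60 -0.1125 0.1875 0 0" --pt "60 -0.1125 0.1875 0 0" --pt "60 -0.1125 0.1875 0 0" --pt "60 -0.1125 0.1875 0 0" --pt "60 -0.1125 0.1875 0 0"

```text
time: 12.12
tool_pos: [528.2, -105.3, 350.0]
tcp_rot: [-3.14, 0.001, 0.226]
contact_force: [-0.2, 0.2, -0.2]
grip_width: 59.9
finger_force: 0.0
```

```bash
python3 - <<'E'
from h import *
from plant import bot, camrig, probe_bus
d={n:camrig.capture(n)["color"] for n in("side","top")}
f=lambda i,k:cv2.convertScaleAbs(cv2.resize(i[:,:,::-1],None,fx=k,fy=k,interpolation=cv2.INTER_CUBIC),alpha=1.5)
a=f(d["side"][190:265,170:310],4.2);b=f(d["top"][100:225,190:280],4.4)[:550]
im=np.zeros((590,800,3),np.uint8);a=cv2.resize(a,(400,int(a.shape[0]*400/a.shape[1])));im[:a.shape[0],:400]=a;im[:550,402:402+b.shape[1]][:b.shape[0]]=b
s=f(d["top"][160:245,400:460],3);im[300:300+s.shape[0],:s.shape[1]]=s
cv2.imwrite("pics/fin.png",im);print(probe_bus.get_obs()["contact_force"])
E
```

```text
[ 1.3226844  -0.11869554  0.05269577]
```

View pics/fin.png

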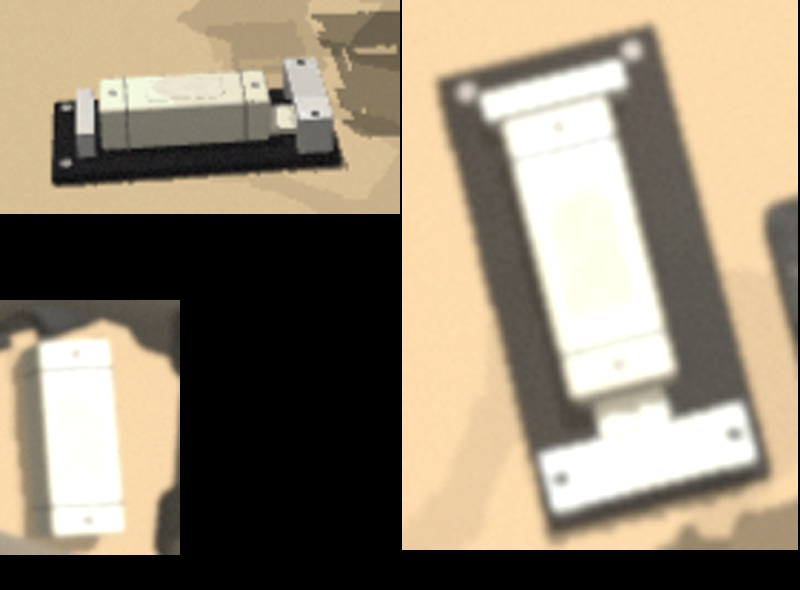

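The driver is flat and square (screw line 14.2°, plate edge 13.7°), with its tongue under the bridge. The spare hasn't moved. One numeric check of the offset along x.

```bash
python3 - <<'E'
from h import *
import pickle
c=pickle.load(open("c0.pkl","rb"))["top"]
for u in[(558,127),(618,364),(484,105),(622,77)]:
    q=((np.array(u)-[402,0])+.5)/4.4-.5+[190,100]
    z=44 if u[1]>110 else 30
    print(least_squares(lambda p:proj(c,put([*C,-1.1,CY],[(*p,z)]))[0]-q,[0,0]).x.round(1))
E
```

```text
[57.7  2.2]
[-42.1   2.3]
[78.1 29.8]
[ 75.6 -28.1]
```

```bash
python3 -c "
from plant import bot, camrig, probe_bus
print(bot.close_job())"
```

```text
the job is handed in; nothing more can be done
None
```

The tongued driver is in the cradle, flat and square with its tongue under the bridge (origin about 8 mm towards the end stop, 11 allowed); it is released, the spare was not moved, and the job was handed in at about 12 s.

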